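# Uncover the bore station and hold the probe free in the bore

## Robot

A 6-joint arm with a two-finger parallel gripper is mounted at the origin on a cart in front of the work surface, level with it; the furniture and walls round the work are solid. World frame = base frame: x ahead of the robot, y to its left, z up, the work surface at z = 0. Lengths are in m, angles in rad, forces in N, time in s.
With the tool pointing down it reaches from about 0.375 to 0.9 m from the base axis. Payload 3.1 kg.
Tool frame: the origin (TCP) lies midway between the tips of the shut fingers; the grasp point (between the pads) lies grip_point_offset behind it (grip_point_offset is the distance from the TCP to the grasp point, in m); y points along the fingers, z is the direction in which the jaws open and shut, and the axes are right-handed (so a half turn about y gives the same grasp; the last joint's range is limited). The gripper opens to 87 mm and grips with 3 to 60 N. Pads are 19 mm wide; open, the fingers measure 117 mm over their backs; the gripper's body (75 mm by 190 mm) begins 51 mm behind the grasp point.
Start: joints at [1.093, 0.527, 1.433, -0, 1.181, -0.178], TCP at [0.184, 0.597, 0.223] pointing down, gripper open.
Joint ranges: [-3.08, 3.08], [-0.75, 2.2], [0.22, 2.44], [-1.43, 4.57], [0, 2.65], [-2.85, 2.85]. Speed limits (rad/s): [2.79, 2.79, 3.14, 3.14, 3.14, 3.14].

## Interface

Orientations are given as a unit quaternion [x, y, z, w].
In Python, from rig import * gives the robot as it stands.
- The arm moves only by the tool jog_arm, never from a script. Its argument "increments" is a list that holds one entry, the list of rows, each a list of 7 numbers: the turn, a rotation vector about the world's x, y, z in degrees, then the shift along the world's x, y, z in m, then the closure, from -1 (fully open) to 1 (shut), so that 0 is half open. In form: [[[rx, ry, rz, x, y, z, jaw], ...]]. A call has 1 to 8 rows; each row is the pose to reach, as a shift and turn from the pose measured when the call began; what a row does not reach only later rows make up. A row lasts 1/10 s, in which the tool goes at most 50 mm and 8.59 degrees, less where a joint would pass 70% of its speed; a pose out of reach is approached as far as the arm can. A call with a gripper value outside its range is refused whole. The fingers move at their own pace and stop on an object; "squeeze" is the grip in N (left out, the last holds). Time passes only in rows, so rows that repeat a pose let the fingers close. It gives the time, the measured TCP pose, the force and the opening at its end, in the units of the state.
- get_obs(): the state, without advancing time (a new reading comes with each control period).
- camera(name): name is "side" or "top"; returns the picture (400x640x3 uint8, red, green, blue); there is no depth.
- camera_info(name): a dict with "K" (3x3 intrinsics, pixels), "k1" (the pictures are not rectified: a ray, as slopes to the right and down, at radius r is drawn at 1 + k1 r^2 times it, then the intrinsics apply), "R" (3x3) and "t" (3): a world point X has camera coordinates R X + t. Camera axes: x right, y down, z forward; pixel columns grow to the right and rows downward; lengths in m; the calibration is good to about 2 mm. A picture is of the moment at which its call begins. camera_info takes no time and is no camera call.
- hand_in(): hands the job in, once; it reports no verdict.
The state is a dict: "time": time; "q": joint angles; "joint_velocities": joint speeds; "joint_torque": joint torques, N m; "position": TCP position; "tool_rot": TCP orientation; "ft_force": force on the tool from outside, world axes, zero at the start; "moment": the same for the moment, N m; "grip_width": finger opening in m.
Only numpy, scipy, OpenCV 4.12 (cv2) and the standard library are available. Lean on these libraries where they do the work, as an engineer would, in place of code of your own. Each camera call takes 0.05 s, during which the arm holds its last target.

## Task

Take the orange dust cover off the brass guide of the bore station, hang it by its steel loop on the hook of the hook stand, without dropping it, and let go of it there. Then take the steel bore probe out of its wooden stand and lower it upright through the middle of the brass guide, without it ever touching the station, until the red band on its rod is level with the top of the guide. Finish while still holding the probe there by its black grip, centred and hanging free, and leave the tape measure, the cutters and the tin lid where they are.

Things in the scene. Friction and masses are not known exactly. Their poses are not given: they have to be found in the camera images.
- bore_station: Fixed: blue base 120x120x10 mm, upright aluminium sleeve (outer diameter 48 mm), brass guide ring on top (outer 60 mm, 12 mm thick). Origin: centre of the underside, on the bore axis. Guide hole diameter 22 mm, 80 to 92 mm above the bench; sleeve bore below it 26 mm, closed at height 10 mm. It, the hook stand and the probe stand share three places at random.
- guide_top (a point): Centre of the mouth of the guide hole, level with the top face of the brass ring, 92 mm above the bench.
- hook_stand: Fixed grey base 110x90x10 mm with a hook of 8 mm steel wire in its x-z plane. Origin at the underside, z up. Wire: post at x = 35 mm, bends at height 139 mm, runs to -x (roughly to the robot), down to the seat at x = -15 mm, height 125, then up to a red tip at x = -50, height 139 mm (9 mm ball). Open above.
- hook_seat (a point): Lowest point of the hook, on the wire's centre line, 125 mm above the bench (top of the wire 4 mm higher).
- probe_stand: Fixed wooden block 70x70x50 mm on a 90x90 mm foot, with an upright round socket of diameter 12 mm at its centre, 40 mm deep (socket floor 10 mm above the bench), in which the probe stands at the start. Origin: centre of the underside.
- dust_cover: Loose, orange, 0.1 kg. Origin: centre of the disc's underside (diameter 56, 8 mm thick; 16 mm plug 6 mm down into the guide), z up. 6 mm wire loop in its y-z plane: uprights at y = +-20 mm to z = 40, sloping to a peak at z = 58; opening seen along x. Square grip 14x14 mm, sides along x and y, z = 58 to 98 mm. Starts upright, yaw within 0.6 rad; hung, it stays upright with its grip on top.
- cover_eye (a point): Point in the loop where the centre of the hook's wire lies when the cover hangs: 51 mm above the cover's origin, just under the peak.
- bore_probe: Loose, about 0.08 kg, upright in the probe stand. Steel rod, diameter 10 mm, from its tip (origin) to z = 100 mm; 15 mm collar at z = 94 to 100; square black grip 16x16 mm, sides along x and y, z = 100 to 136 mm. Red band 4 mm wide centred at z = 60 mm. z runs from tip to grip.
- probe_tip (a point): Centre of the rod's lower end.
- probe_band (a point): Centre of the red band on the rod's axis, 60 mm above the tip.
- tape_measure: Loose green tape measure, 32x70x54 mm, a bystander. Origin: centre of the underside.
- flush_cutters: Loose black cutting pliers lying on the bench, 44x123x11 mm, a bystander. Origin: centre of the underside.
- tin_lid: Loose grey round tin lid, diameter 69 mm, 10 mm high, a bystander. Origin: centre of the underside.
Not all that is in view belongs to the job. Of the things shaped like the dust_cover, the orange one is meant.

How it is judged:
On the way:
1. the dust cover hangs by its loop on the hook, let go and still (distance between cover_eye and hook_seat below 0.015 m and contact force between dust_cover and hook_stand above 0.2 N and contact force between dust_cover and the fingers below 0.05 N and angle between dust_cover's own z axis and vertical below 0.35 rad and linear speed of dust_cover below 0.08 m/s), for 0.2 s.
At the end, for the whole second after the job is handed in: Cover hangs on the hook by its loop (eye within 15 mm of the seat), not held. Probe held still, within 4 degrees of upright, touching no part of the station; red band within 6 mm of the guide top's height and 3.5 mm of its axis; tip within 6 mm of the axis (distance between cover_eye and hook_seat below 0.015 m and contact force between dust_cover and hook_stand above 0.2 N and contact force between dust_cover and the fingers below 0.05 N and horizontal distance between probe_band and guide_top below 0.0035 m and horizontal distance between probe_tip and guide_top below 0.006 m and angle between bore_probe's own z axis and vertical below 0.07 rad and z of probe_band in the frame of guide_top between -0.006 and 0.006 m and contact force between bore_probe and the fingers above 1 N and contact force between bore_probe and bore_station below 0.3 N and linear speed of bore_probe below 0.02 m/s); the arm keeps its last pose, push and grip.
It fails at once if the probe touches the bore station (contact force between bore_probe and bore_station above 0.3 N).
It fails at once if the dust cover is dropped (height (world z) of dust_cover below 0.045 m).
It fails at once if the tape measure, the cutters or the tin lid is shifted by more than 2 cm (distance of any of tape_measure, flush_cutters, tin_lid from where it was at the start of the episode above 0.02 m).
It also fails if it takes over 66 s, if anything falls off the work surface, if the arm or the gripper's body presses on something with over 40 N, if the wrist force passes 120 N, or if a joint passes its speed limit or range.

## Working session

There is one attempt and no reset: what is moved stays moved. The work goes in short steps, Python scripts to look and compute and a tool call to move; the robot and the scene stay as the last step left them, time stands still between calls to the robot, and variables do not carry over. Pictures are saved under pics/ and viewed, and the job is handed in when it is done.

Besides the shell and the picture viewer there is one more tool, called after "Emit:" as name(argument=value, ...) on one line, values as JSON. jog_arm: Moves the arm, as the interface text tells. Its arguments: {"type":"object","properties":{"increments":{"type":"array","items":{"type":"array","items":{"type":"array","items":{"type":"number"}}}},"squeeze":{"type":"number"}},"required":["increments"]}

```bash
ls; mkdir -p pics; python3 - <<'E'
from rig import *
import cv2
o=get_obs()
for k,v in o.items(): print(k,v)
for n in("side","top"):
    im=camera(n); cv2.imwrite(f"pics/{n}0.png",im[:,:,::-1]); print(n,camera_info(n))
import rig
print([x for x in dir(rig) if x[0]!='_'])
E
```

```text
pics
time 0.0
q [ 1.09348449e+00  5.28489539e-01  1.43392523e+00 -2.65626082e-05
  1.18143307e+00 -1.78512940e-01]
joint_velocities [-0.00047796  0.00193972  0.00014401 -0.00074753 -0.00022444  0.00087075]
joint_torque [ 1.29413103e-03 -4.40036201e+01 -1.76591223e+01  6.33790484e-02
  5.81736490e-02 -1.62359333e-04]
position [0.18361489 0.59662475 0.22155002]
tool_rot [ 0.6999878  -0.10549378  0.10499664 -0.69847252]
ft_force [-0.17083389 -0.24195149 -0.70828077]
moment [-0.07529747 -0.04533388  0.01640912]
grip_width 0.08697074808003093
side {'K': array([[363.89483687,   0.        , 322.39071992],
       [  0.        , 363.89483687, 201.30050039],
       [  0.        ,   0.        ,   1.        ]]), 'k1': -0.051212198746764935, 'R': array([[-0.93769143, -0.34740199, -0.00682879],
       [-0.21007415,  0.58245781, -0.7852463 ],
       [ 0.27677361, -0.73488417, -0.61914588]]), 't': array([0.55527483, 0.23346902, 0.7147382 ])}
top {'K': array([[387.8057761 ,   0.        , 319.55377972],
       [  0.        , 387.8057761 , 194.09601449],
       [  0.        ,   0.        ,   1.        ]]), 'k1': 0.01939486276520036, 'R': array([[ 0.16771488, -0.98581312, -0.0066495 ],
       [-0.95066353, -0.15994196, -0.26581464],
       [ 0.26098002,  0.05090251, -0.96400123]]), 't': array([-0.14037624,  0.59942593,  1.00691032])}
['Unreachable', 'camera', 'camera_info', 'get_obs', 'grip_point_offset', 'hand_in']
```

View pics/side0.png

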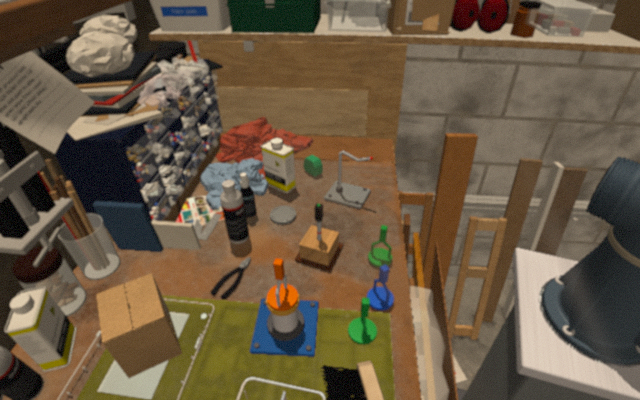

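View pics/top0.png

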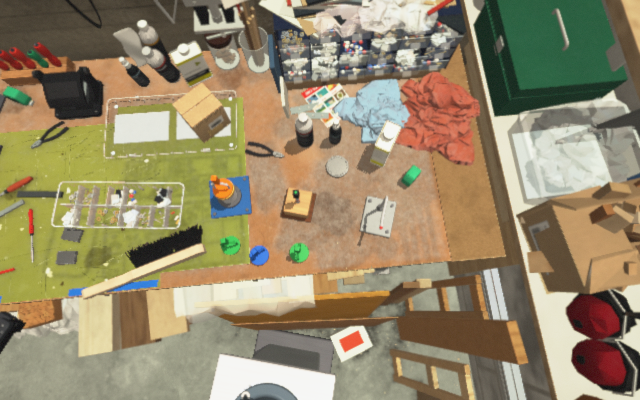

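Side view: the orange cover is on the station at (283,300), the probe in its stand at (319,235), and the hook at (348,185). There are green and blue decoys at (363,325), (380,290) and (380,250). Next I'll write helpers and zoom in.

```bash
cat > h.py <<'E'
from rig import *
import numpy as np, cv2
from scipy.optimize import least_squares
from scipy.spatial.transform import Rotation as Ro
CI={n:camera_info(n) for n in("side","top")}
def proj(n,X):
    c=CI[n];p=c['R']@np.asarray(X,float)+c['t'];s=p[:2]/p[2];s=s*(1+c['k1']*(s@s));return (c['K']@np.r_[s,1])[:2]
def ray(n,uv):
    c=CI[n];d=(np.linalg.inv(c['K'])@np.r_[uv,1])[:2];s=d.copy()
    for _ in range(20): s=d/(1+c['k1']*(s@s))
    return -c['R'].T@c['t'], c['R'].T@np.r_[s,1]
def plane(n,uv,z):
    o,d=ray(n,uv);return o+d*(z-o[2])/d[2]
def tri(a,b):
    "a side uv, b top uv"
    o1,d1=ray('side',a);o2,d2=ray('top',b)
    A=np.c_[d1,-d2];l=np.linalg.lstsq(A,o2-o1,rcond=None)[0]
    p,q=o1+l[0]*d1,o2+l[1]*d2
    return (p+q)/2,np.linalg.norm(p-q)
def crop(im,x0,y0,w,h,s,name):
    c=cv2.resize(im[y0:y0+h,x0:x0+w],None,fx=s,fy=s,interpolation=cv2.INTER_CUBIC)
    cv2.imwrite(name,c)
def pose():
    o=get_obs();return o['time'],o['position'].round(4),Ro.from_quat(o['tool_rot']).as_matrix().round(3),o['grip_width']
E
python3 - <<'E'
from h import *
print(grip_point_offset); print(pose())
for n in CI: print(n,proj(n,[0.184,0.597,0.223]),-CI[n]['R'].T@CI[n]['t'])
s=cv2.imread('pics/side0.png');t=cv2.imread('pics/top0.png')
crop(s,240,140,180,220,3.6/1.33,'pics/c1.png')
crop(t,195,150,240,120,3.3,'pics/c2.png')
E
```

```text
0.0187
(0.1, array([0.1836, 0.5967, 0.2217]), array([[ 0.956, -0.001,  0.294],
       [-0.294, -0.002,  0.956],
       [-0.   , -1.   , -0.002]]), 0.08655182307733032)
side [577.84927082 741.31333079] [0.37190159 0.58216752 0.62964975]
top [  3.37418013 316.01625602] [ 0.33061208 -0.09376564  1.12906554]
```

View pics/c1.png

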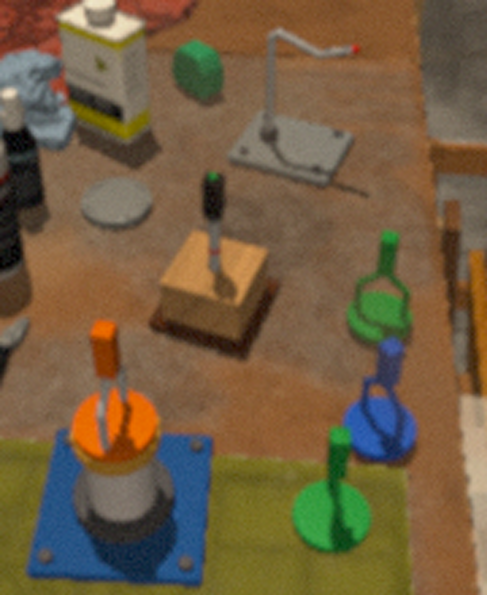

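View pics/c2.png

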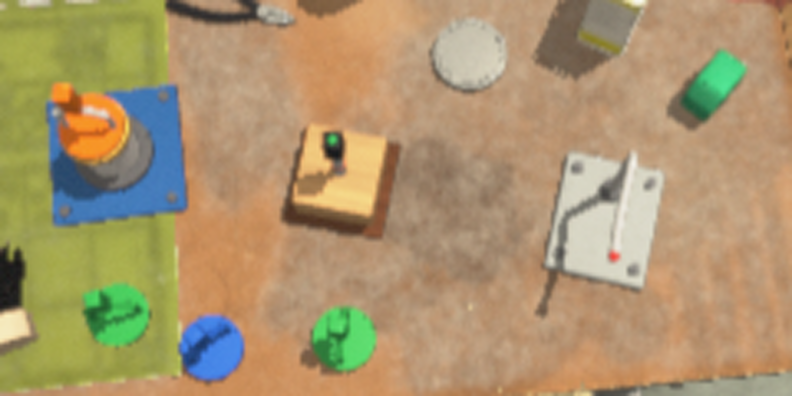

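The crops show the cover grip at about side (279,268) and top (215,180). The disc, probe grip, hook tip (red) and base corners are all clear enough to segment.

```bash
python3 - <<'E'
from h import *
s=cv2.imread('pics/side0.png');t=cv2.imread('pics/top0.png')
def mask(im,lo,hi,roi):
    hsv=cv2.cvtColor(im,cv2.COLOR_BGR2HSV);m=cv2.inRange(hsv,lo,hi);k=np.zeros_like(m);x,y,w,h=roi;k[y:y+h,x:x+w]=1;return m*k
def big(m):
    n,l,st,ce=cv2.connectedComponentsWithStats(m)
    return [(i,st[i],ce[i].round(1)) for i in np.argsort(-st[1:,4])+1][:4]
O=((5,190,150),(17,255,255))
for n,im,roi in(("side",s,(255,250,60,70)),("top",t,(205,170,40,40))):
    m=mask(im,*O,roi)
    print(n,'orange',[ (b[1].tolist(),b[2]) for b in big(m)])
    cv2.imwrite(f'pics/m_{n}.png',cv2.resize(m[roi[1]:roi[1]+roi[3],roi[0]:roi[0]+roi[2]],None,fx=6,fy=6,interpolation=0))
    if n=="side":
        for r in range(255,300): 
            c=np.where(m[r])[0]
            if len(c): print(r,c.min(),c.max(),len(c))
    B=mask(im,(100,130,40),(118,255,255),(240,290,90,70) if n=="side" else (205,165,50,60))
    c=max(cv2.findContours(B,0,1)[0],key=cv2.contourArea);hu=cv2.convexHull(c)
    q=cv2.approxPolyDP(hu,6,True)[:,0];print('blue',q.tolist(),[plane(n,p,.01).round(4) for p in q])
    R=mask(im,(0,150,120),(6,255,255),(345,140,40,40) if n=="side" else (370,210,30,30))+mask(im,(174,120,120),(180,255,255),(345,140,40,40) if n=="side" else (370,210,30,30))
    print('red',[ (b[1].tolist(),b[2]) for b in big(R)])
    G=mask(im,(0,0,0),(180,255,60),(305,195,30,30) if n=="side" else (288,184,16,16))
    print('blk',[ (b[1].tolist(),b[2]) for b in big(G)])
E
```

```text
side orange [([287, 284, 12, 22, 185], array([291.7, 294.9])), ([267, 286, 12, 23, 170], array([271.7, 298.4])), ([279, 284, 7, 20, 90], array([282.1, 293.2])), ([273, 258, 10, 8, 59], array([277.8, 261.4]))]
258 276 280 5
259 275 282 8
260 274 282 9
261 274 282 9
262 274 281 8
263 273 281 9
264 274 280 7
265 277 280 4
284 281 289 4
285 281 290 7
286 274 292 11
287 273 293 14
288 271 294 18
289 270 295 20
290 270 296 20
291 269 296 21
292 268 297 23
293 268 297 23
294 267 297 25
295 267 298 25
296 267 298 26
297 267 298 26
298 267 298 26
299 267 297 25
blue [[317, 303], [312, 355], [251, 351], [262, 300]] [array([0.543 , 0.1641, 0.01  ]), array([0.5111, 0.2726, 0.01  ]), array([0.6182, 0.3041, 0.01  ]), array([0.6518, 0.1963, 0.01  ])]
red [([370, 157, 2, 2, 4], array([370.5, 157.5]))]
blk [([315, 205, 8, 17, 101], array([318.3, 213.2]))]
top orange [([211, 176, 22, 22, 247], array([221.5, 188. ]))]
blue [[246, 176], [250, 212], [212, 217], [210, 185]] [array([0.6527, 0.195 , 0.01  ]), array([0.5453, 0.159 , 0.01  ]), array([0.512 , 0.2661, 0.01  ]), array([0.6068, 0.2957, 0.01  ])]
red [([380, 227, 2, 2, 3], array([380.3, 227.3]))]
blk [([294, 194, 4, 4, 12], array([295.5, 195.8]))]
```

```bash
python3 - <<'E'
from h import *
s=cv2.imread('pics/side0.png');t=cv2.imread('pics/top0.png')
a=cv2.resize(s[255:345,245:325],None,fx=5.5,fy=5.5,interpolation=0);b=cv2.resize(t[170:225,205:255],None,fx=8,fy=8,interpolation=0)
h=max(a.shape[0],b.shape[0]);o=np.zeros((h,a.shape[1],3),np.uint8);
cv2.imwrite('pics/d1.png',a);cv2.imwrite('pics/d2.png',b)
cv2.imwrite('pics/d3.png',cv2.resize(s[145:215,320:380],None,fx=8,fy=8,interpolation=0))
cv2.imwrite('pics/d4.png',cv2.resize(t[190:245,355:400],None,fx=10,fy=10,interpolation=0))
E
```

```text
(no output)
```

View pics/d1.png

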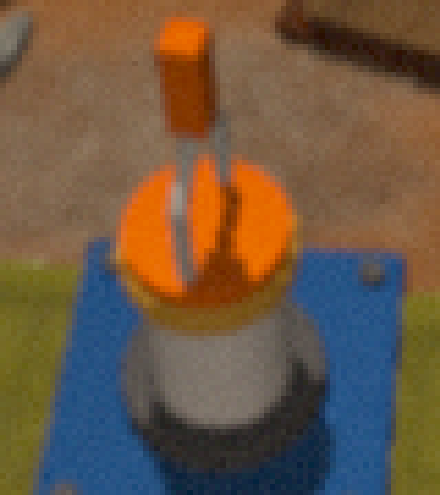

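View pics/d2.png

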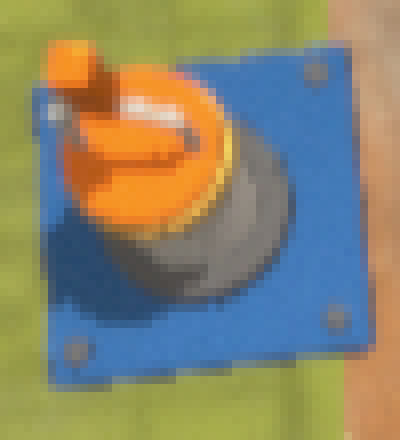

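View pics/d3.png

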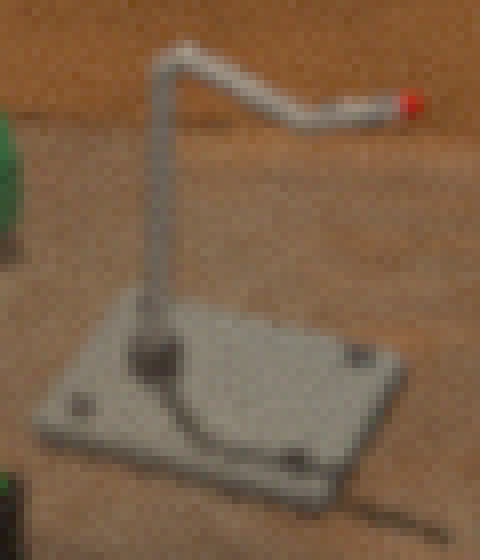

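View pics/d4.png

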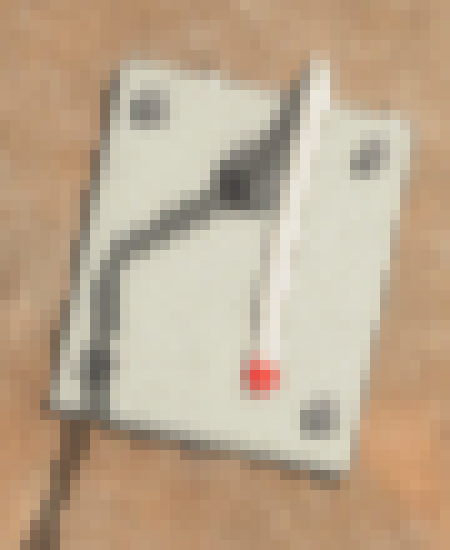

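```bash
python3 - <<'E'
from h import *
S=lambda x,y,ox,oy,k:(ox+x/k-.5,oy+y/k-.5)
a=lambda x,y:S(x,y,245,255,5.5); b=lambda x,y:S(x,y,205,170,8)
c=lambda x,y:S(x,y,320,145,8); d=lambda x,y:S(x,y,355,190,10)
def show(n,p,q,z): print(n,tri(p,q),'side@z',plane('side',p,z)[:2].round(4),'top@z',plane('top',q,z)[:2].round(4))
show('disc',a(208,227),b(147,151),.1)
show('griptop',a(183,30),b(72,62),.19)
print('feet side',plane('side',a(187,285),.1),plane('side',a(230,187),.1))
print('feet top',plane('top',b(75,145),.1),plane('top',b(195,142),.1))
show('tip',c(410,103),d(259,376),.139)
show('bend',c(175,52),d(316,68),.139)
show('seat',c(303,122),d(283,270),.125)
for p in((35,432),(135,292),(405,355),(325,515)): print('hb side',plane('side',c(*p),.01))
for p in((125,65),(410,125),(345,480),(55,410)): print('hb top',plane('top',d(*p),.01))
for p in((35,88),(350,45),(375,350),(50,388)): print('sb top',plane('top',b(*p),.01))
s=cv2.imread('pics/side0.png');t=cv2.imread('pics/top0.png')
cv2.imwrite('pics/e1.png',cv2.resize(s[195:275,290:350],None,fx=7,fy=7,interpolation=0))
cv2.imwrite('pics/e2.png',cv2.resize(t[180:225,280:320],None,fx=10,fy=10,interpolation=0))
E
```

```text
disc (array([0.58275894, 0.228585  , 0.09525738]), np.float64(0.0011343977170735903)) side@z [0.5815 0.2317] top@z [0.581 0.227]
griptop (array([0.58356289, 0.22919979, 0.18995078]), np.float64(0.0006950529106496799)) side@z [0.5832 0.2293] top@z [0.5839 0.2293]
feet side [0.57817624 0.2542564  0.1       ] [0.58154337 0.21458449 0.1       ]
feet top [0.57900593 0.25201213 0.1       ] [0.58694371 0.21136297 0.1       ]
tip (array([ 0.53718173, -0.21116153,  0.14045007]), np.float64(0.00010610549857933042)) side@z [ 0.5376 -0.2135] top@z [ 0.5375 -0.2113]
bend (array([ 0.61944921, -0.21563652,  0.14108289]), np.float64(0.0034472890742098397)) side@z [ 0.6186 -0.2185] top@z [ 0.6218 -0.2157]
seat (array([ 0.57166887, -0.21579244,  0.12284504]), np.float64(0.002915271469379643)) side@z [ 0.5724 -0.2127] top@z [ 0.5697 -0.2156]
hb side [ 0.64938654 -0.16649274  0.01      ]
hb side [ 0.64367752 -0.25833206  0.01      ]
hb side [ 0.53990655 -0.25392038  0.01      ]
hb side [ 0.54245209 -0.15688081  0.01      ]
hb top [ 0.65126372 -0.1753768   0.01      ]
hb top [ 0.64699185 -0.26123357  0.01      ]
hb top [ 0.5383364  -0.25502034  0.01      ]
hb top [ 0.54462281 -0.16939469  0.01      ]
sb top [0.62008736 0.30251098 0.01      ]
sb top [0.6565548  0.18883333 0.01      ]
sb top [0.54227018 0.15414729 0.01      ]
sb top [0.50844599 0.26900397 0.01      ]
```

View pics/e1.png

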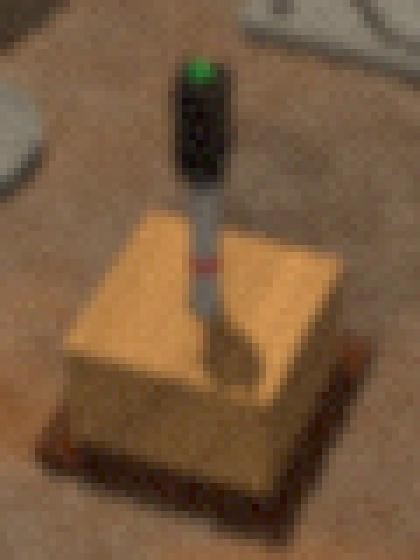

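View pics/e2.png

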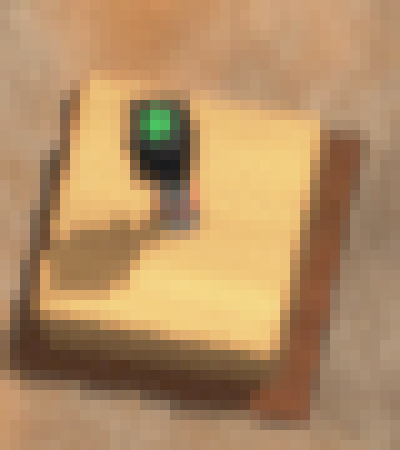

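Station centre comes out at (0.5825, 0.229) from the base corners, and the cover grip top at (0.5835, 0.2293, 0.190), the expected height. Cover yaw is about +8°. The hook tip is at (0.5375, -0.2115, 0.140), so the seat is at about (0.572, -0.2135), with hook yaw about -3°. Moving over the cover.

Emit:
jog_arm(increments=[[[0,0,4,0.036,-0.033,0.01,-1],[0,0,8,0.072,-0.066,0.02,-1],[0,0,12,0.108,-0.099,0.03,-1],[0,0,16,0.144,-0.132,0.035,-1],[0,0,20,0.18,-0.165,0.04,-1],[0,0,25,0.216,-0.198,0.04,-1],[0,0,25,0.252,-0.231,0.04,-1],[0,0,25,0.288,-0.264,0.04,-1]]], squeeze=15)

```text
time: 0.9
position: [0.4726, 0.3311, 0.2614]
tool_rot: [0.706, 0.048, -0.049, -0.705]
ft_force: [0.8, 0.8, -0.1]
grip_width: 0.0869
```

```bash
python3 - <<'E'
from h import *
print(pose())
S=lambda x,y,ox,oy,k:(ox+x/k-.5,oy+y/k-.5)
p=S(201,70,290,195,7);q=S(158,122,280,180,10)
print(tri(p,q),plane('side',p,.146),plane('top',q,.146))
p=S(205,267,290,195,7);print('band',plane('side',p,.07))
for p in((65,345),(150,212),(340,258),(265,400)): print('blk side',plane('side',S(*p,290,195,7),.05))
for p in((85,78),(322,120),(275,362),(35,318)): print('blk top',plane('top',S(*p,280,180,10),.05))
E
```

```text
(0.9, array([0.4726, 0.3311, 0.2614]), array([[ 0.991, -0.001, -0.137],
       [ 0.137, -0.002,  0.991],
       [-0.001, -1.   , -0.002]]), 0.0868924052301753)
(array([0.59237827, 0.02217937, 0.14667452]), np.float64(9.407265075259634e-05)) [0.59263552 0.02140539 0.146     ] [0.59260622 0.02226714 0.146     ]
band [0.59027762 0.02698615 0.07      ]
blk side [0.62735675 0.05653001 0.05      ]
blk side [ 0.6253217  -0.01195138  0.05      ]
blk side [ 0.55739376 -0.01222229  0.05      ]
blk side [0.55891704 0.05746596 0.05      ]
blk top [0.62771801 0.05693489 0.05      ]
blk top [ 0.62665224 -0.01308138  0.05      ]
blk top [ 0.55400846 -0.01227539  0.05      ]
blk top [0.55525235 0.05751021 0.05      ]
```

Emit:
jog_arm(increments=[[[0,0,0,0.036,-0.033,0,-1],[0,0,0,0.072,-0.066,0,-1],[0,0,0,0.1107,-0.1018,-0.01,-1],[0,0,0,0.1107,-0.1018,-0.02,-1],[0,0,0,0.1107,-0.1018,-0.02,-1]]])

```text
time: 1.4
position: [0.5826, 0.2277, 0.2389]
tool_rot: [0.706, 0.045, -0.05, -0.705]
ft_force: [-1.2, 0.1, -1.1]
grip_width: 0.0869
```

```bash
python3 - <<'E'
from h import *
print(pose())
s=camera('side')[:,:,::-1];t=camera('top')[:,:,::-1]
a=cv2.resize(s[200:340,220:360],None,fx=3.5,fy=3.5);b=cv2.resize(t[120:230,170:280],None,fx=2.7,fy=2.7)
o=np.zeros((490,790,3),np.uint8);o[:,:490]=a;o[:297,490:787]=b;cv2.imwrite('pics/f1.png',o)
E
```

```text
(1.4, array([0.5826, 0.2277, 0.2389]), array([[ 0.991, -0.006, -0.134],
       [ 0.134, -0.003,  0.991],
       [-0.006, -1.   , -0.002]]), 0.08689463079194708)
```

View pics/f1.png

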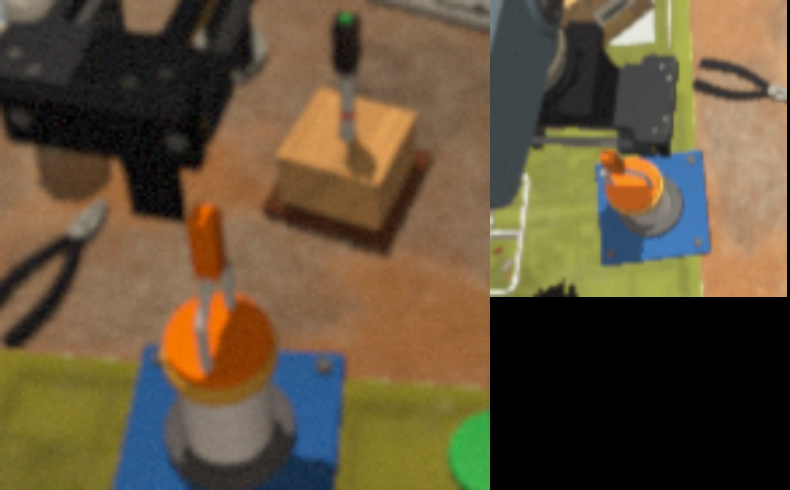

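```bash
python3 - <<'E'
from h import *
p=get_obs()['position'];print(p,get_obs()['time'],get_obs()['joint_velocities'].round(3))
for z in (0,.0187,.07): print(proj('side',p+[0,0,z]),proj('top',p+[0,0,z]))
E
```

```text
[0.58178766 0.22986125 0.24064112] 1.5 [ 0.022 -0.02  -0.007 -0.002 -0.002 -0.002]
[275.64430448 237.89272687] [207.37830971 171.58296464]
[274.55974851 228.90501971] [205.11961897 169.04219604]
[271.35070759 202.15201364] [198.43903903 161.52908916]
```

```bash
python3 - <<'E'
from h import *
p=get_obs()['position'];R=Ro.from_quat(get_obs()['tool_rot']).as_matrix();print(p,R[:,2])
for s in(1,-1):
  u=proj('side',p+s*.05*R[:,2]);v=proj('top',p+s*.05*R[:,2]);print((u-[220,200])*3.5,(v-[170,120])*2.7+[490,0])
E
```

```text
[0.58178766 0.22986125 0.24064112] [-0.1375051   0.9905     -0.00144879]
[156.64846574 216.05413428] [535.14036821 137.75994606]
[228.11230524  59.69458456] [646.69795679 140.78225215]
```

The projected fingertips match the picture: near finger at (157,216) and far finger at (228,60) in the crop, straddling the grip. Descending and closing.

Emit:
jog_arm(increments=[[[0,0,0,0.0015,-0.0005,-0.04,-1],[0,0,0,0.0015,-0.0005,-0.07,-1],[0,0,0,0.0015,-0.0005,-0.0855,-1],[0,0,0,0.0015,-0.0005,-0.0855,-1],[0,0,0,0.0015,-0.0005,-0.0855,1],[0,0,0,0.0015,-0.0005,-0.0855,1],[0,0,0,0.0015,-0.0005,-0.0855,1],[0,0,0,0.0015,-0.0005,-0.0855,1]]], squeeze=20)

```text
time: 2.3
position: [0.5838, 0.2296, 0.1564]
tool_rot: [0.706, 0.048, -0.049, -0.705]
ft_force: [0.6, -1.2, 0.3]
grip_width: 0.0628
```

Emit:
jog_arm(increments=[[[0,0,0,-0.0003,0,0,1],[0,0,0,-0.0003,0,0,1],[0,0,0,-0.0003,0,0,1],[0,0,0,-0.0003,0,0,1],[0,0,0,-0.0003,0,0,1],[0,0,0,-0.0003,0,0,1],[0,0,0,-0.0003,0,0,1],[0,0,0,-0.0003,0,0,1]]], squeeze=20)

```text
time: 3.1
position: [0.5833, 0.2296, 0.1561]
tool_rot: [0.706, 0.048, -0.05, -0.705]
ft_force: [0.1, -0.6, -1.7]
grip_width: 0.0137
```

The width of 13.7 mm matches the 14 mm grip. Lifting straight up.

Emit:
jog_arm(increments=[[[0,0,0,0,0,0.005,1],[0,0,0,0,0,0.015,1],[0,0,0,0,0,0.035,1],[0,0,0,0,0,0.06,1],[0,0,0,0,0,0.085,1],[0,0,0,0,0,0.11,1],[0,0,0,0,0,0.12,1],[0,0,0,0,0,0.12,1]]], squeeze=25)

```text
time: 3.9
position: [0.5843, 0.2298, 0.2784]
tool_rot: [0.706, 0.05, -0.048, -0.705]
ft_force: [-0.4, -0.2, -0.7]
grip_width: 0.0138
```

```bash
python3 - <<'E'
from h import *
print(pose())
s=camera('side')[:,:,::-1];t=camera('top')[:,:,::-1]
cv2.imwrite('pics/s2.png',s);cv2.imwrite('pics/t2.png',t)
a=cv2.resize(s[190:360,220:340],None,fx=3.5,fy=3.5);b=cv2.resize(t[140:240,170:270],None,fx=3.6,fy=3.6)
o=np.zeros((595,790,3),np.uint8);o[:,:420]=a;o[:360,420:780]=b;cv2.imwrite('pics/f2.png',o)
E
```

```text
(3.9, array([0.5843, 0.2298, 0.2784]), array([[ 0.99 ,  0.002, -0.138],
       [ 0.138, -0.001,  0.99 ],
       [ 0.002, -1.   , -0.001]]), 0.01376862416218546)
```

View pics/f2.png

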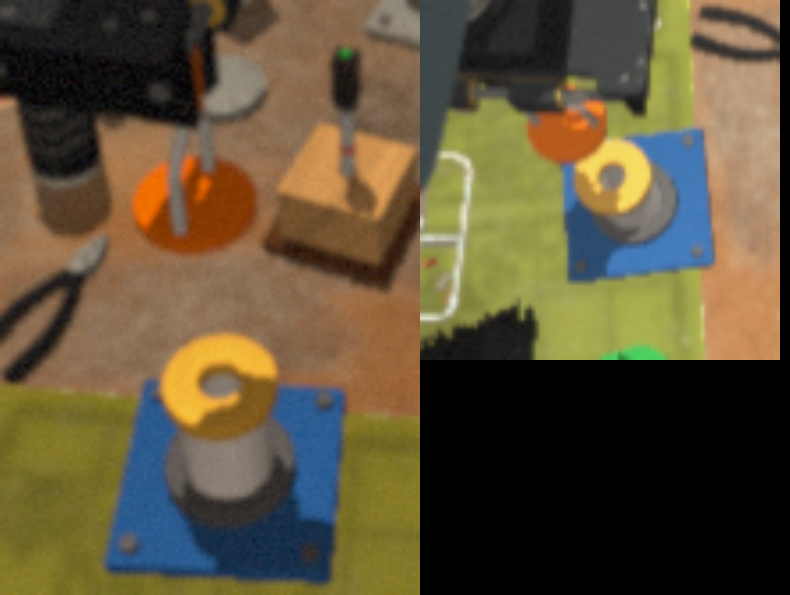

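The cover is held level, and the brass guide is uncovered at side (283,300). The plug has cleared. Transferring to in front of the hook tip.

Emit:
jog_arm(increments=[[[0,0,-1,-0.005,-0.025,0,1],[0,0,-3,-0.015,-0.07,0,1],[0,0,-5,-0.025,-0.117,0,1],[0,0,-6,-0.035,-0.164,0,1],[0,0,-7,-0.045,-0.211,0,1],[0,0,-8,-0.055,-0.258,0,1],[0,0,-9,-0.065,-0.305,0,1],[0,0,-10,-0.072,-0.352,0,1]]], squeeze=25)

```text
time: 4.8
position: [0.5087, -0.1238, 0.2737]
tool_rot: [-0.707, 0.016, -0.011, 0.707]
ft_force: [0.8, -0.3, -0.9]
grip_width: 0.0135
```

Emit:
jog_arm(increments=[[[0,0,-1,-0.005,-0.03,0,1],[0,0,-1,-0.005,-0.06,0,1],[0,0,-1,-0.005,-0.082,-0.01,1],[0,0,-1,-0.005,-0.086,-0.035,1],[0,0,-1,-0.005,-0.086,-0.065,1],[0,0,-1,-0.005,-0.086,-0.095,1],[0,0,-1,-0.005,-0.086,-0.112,1],[0,0,-1,-0.005,-0.086,-0.112,1]]])

```text
time: 5.6
position: [0.5008, -0.208, 0.1577]
tool_rot: [-0.705, 0.025, -0.014, 0.709]
ft_force: [0.1, 0.8, -1.4]
grip_width: 0.0139
```

```bash
python3 - <<'E'
from h import *
print(pose())
s=camera('side')[:,:,::-1];t=camera('top')[:,:,::-1]
cv2.imwrite('pics/s3.png',s);cv2.imwrite('pics/t3.png',t)
a=cv2.resize(s[130:240,310:420],None,fx=3.6,fy=3.6);b=cv2.resize(t[180:290,330:440],None,fx=3.6,fy=3.6)
cv2.imwrite('pics/f3.png',np.hstack([a,b]))
E
```

```text
(5.6, array([ 0.5008, -0.208 ,  0.1577]), array([[ 0.998, -0.015,  0.055],
       [-0.055,  0.006,  0.998],
       [-0.016, -1.   ,  0.005]]), 0.013878398571700165)
```

View pics/f3.png

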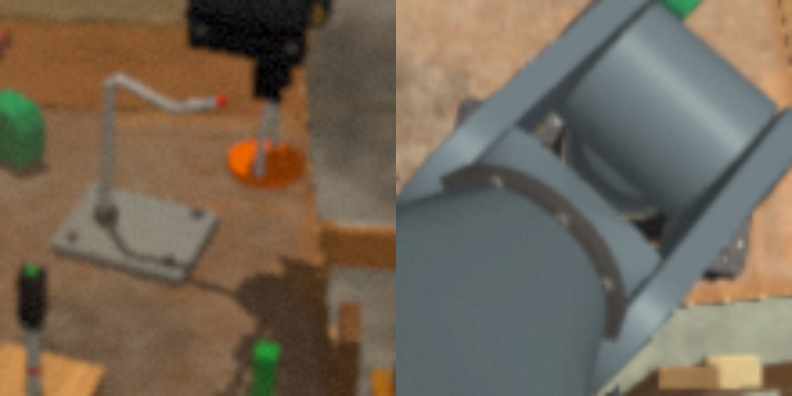

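The top view is blocked by the arm. In the side view the loop sits in front of the red tip at (222,101), with its disc below the tip. I'll raise 10 mm for clearance and thread it.

Emit:
jog_arm(increments=[[[0,0,0,0,-0.001,0.01,1],[0,0,0,0.005,-0.001,0.01,1],[0,0,0,0.02,-0.002,0.01,1],[0,0,0,0.035,-0.003,0.01,1],[0,0,0,0.05,-0.004,0.01,1],[0,0,0,0.062,-0.005,0.01,1],[0,0,0,0.071,-0.0055,0.01,1],[0,0,0,0.071,-0.0055,0.01,1]]])

```text
time: 6.5
position: [0.5757, -0.2152, 0.1714]
tool_rot: [-0.707, 0.022, -0.017, 0.707]
ft_force: [-0.0, -0.3, -0.8]
grip_width: 0.0141
```

```bash
python3 - <<'E'
from h import *
print(pose())
s=camera('side')[:,:,::-1];t=camera('top')[:,:,::-1]
a=cv2.resize(s[130:220,310:400],None,fx=4.4,fy=4.4);b=cv2.resize(t[160:250,330:420],None,fx=4.4,fy=4.4)
cv2.imwrite('pics/f4.png',np.hstack([a,b]))
E
```

```text
(6.5, array([ 0.5757, -0.2152,  0.1714]), array([[ 0.999, -0.007,  0.054],
       [-0.054,  0.001,  0.999],
       [-0.007, -1.   ,  0.   ]]), 0.014103819132273189)
```

View pics/f4.png

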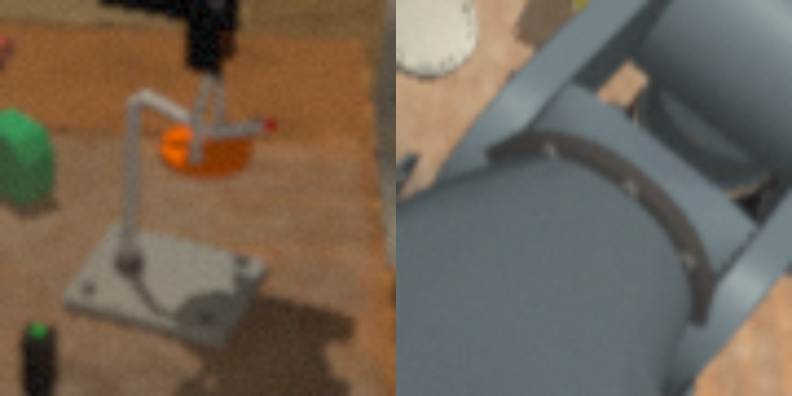

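The loop is around the wire and the red tip sticks out robot-side at (265,125). Lowering onto the seat.

Emit:
jog_arm(increments=[[[0,0,0,-0.003,0.0015,-0.005,1],[0,0,0,-0.003,0.0015,-0.012,1],[0,0,0,-0.003,0.0015,-0.02,1],[0,0,0,-0.003,0.0015,-0.026,1],[0,0,0,-0.003,0.0015,-0.03,1],[0,0,0,-0.003,0.0015,-0.032,1],[0,0,0,-0.003,0.0015,-0.032,1],[0,0,0,-0.003,0.0015,-0.032,1]]])

```text
time: 7.4
position: [0.5715, -0.2139, 0.1405]
tool_rot: [-0.707, 0.022, -0.016, 0.707]
ft_force: [-1.4, -0.7, 8.1]
grip_width: 0.0139
```

```bash
python3 - <<'E'
from h import *
print(pose(),get_obs()['ft_force'])
s=camera('side')[:,:,::-1]
cv2.imwrite('pics/f5.png',cv2.resize(s[130:220,310:400],None,fx=6,fy=6))
E
```

```text
(7.4, array([ 0.5715, -0.2139,  0.1405]), array([[ 0.998, -0.008,  0.054],
       [-0.054,  0.   ,  0.999],
       [-0.008, -1.   ,  0.   ]]), 0.013933103686269753) [-1.37693341 -0.74468961  8.12499065]
```

View pics/f5.png

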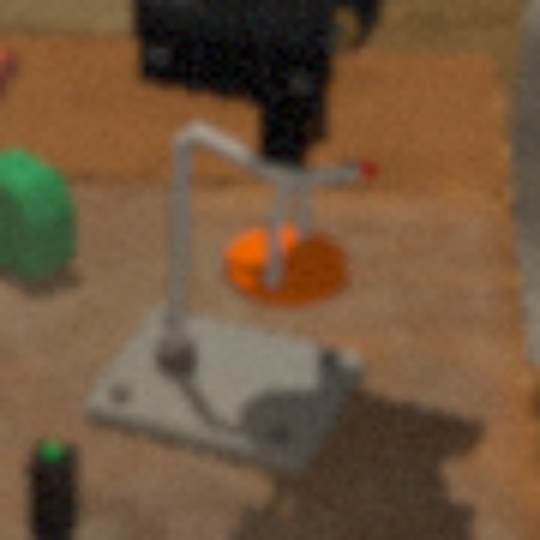

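Upward force is 8 N, so the loop is resting on the wire at the seat. Easing slightly, then opening.

Emit:
jog_arm(increments=[[[0,0,0,0,0,0.001,1],[0,0,0,0,0,0.001,0.6],[0,0,0,0,0,0.001,0.3],[0,0,0,0,0,0.001,0],[0,0,0,0,0,0.001,-0.5],[0,0,0,0,0,0.001,-1],[0,0,0,0,0,0.001,-1],[0,0,0,0,0,0.001,-1]]])

```text
time: 8.25
position: [0.5715, -0.2139, 0.1414]
tool_rot: [-0.707, 0.022, -0.016, 0.707]
ft_force: [0.2, 0.0, -0.2]
grip_width: 0.0571
```

```bash
python3 - <<'E'
from h import *
print(pose(),get_obs()['ft_force'])
s=camera('side')[:,:,::-1]
cv2.imwrite('pics/f6.png',cv2.resize(s[130:220,310:400],None,fx=6,fy=6))
E
```

```text
(8.25, array([ 0.5715, -0.2139,  0.1414]), array([[ 0.998, -0.008,  0.054],
       [-0.054,  0.001,  0.999],
       [-0.008, -1.   ,  0.   ]]), 0.057071371741574645) [ 0.2130173   0.03536308 -0.21969975]
```

View pics/f6.png

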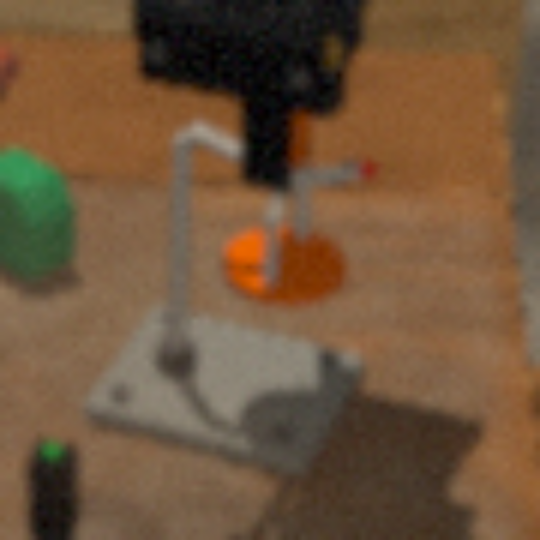

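The cover is released and hanging still. Finishing the opening, then retreating straight up.

Emit:
jog_arm(increments=[[[0,0,0,0,0,0,-1],[0,0,0,0,0,0,-1],[0,0,0,0,0,0.01,-1],[0,0,0,0,0,0.03,-1],[0,0,0,0,0,0.055,-1],[0,0,0,0,0,0.085,-1],[0,0,0,0,0,0.115,-1],[0,0,0,0,0,0.13,-1]]])

```text
time: 9.1
position: [0.5727, -0.2146, 0.2755]
tool_rot: [0.708, -0.02, 0.018, -0.706]
ft_force: [0.2, -0.5, 0.4]
grip_width: 0.087
```

```bash
python3 - <<'E'
from h import *
print(pose(),get_obs()['ft_force'])
s=camera('side')[:,:,::-1];t=camera('top')[:,:,::-1]
cv2.imwrite('pics/s7.png',s);cv2.imwrite('pics/t7.png',t)
a=cv2.resize(s[120:220,310:410],None,fx=4,fy=4)
b=cv2.resize(s[260:360,240:340],None,fx=4,fy=4)
cv2.imwrite('pics/f7.png',np.hstack([a,b]));cv2.imwrite('pics/f7b.png',cv2.resize(t[165:230,195:260],None,fx=9,fy=9,interpolation=cv2.INTER_CUBIC))
E
```

```text
(9.1, array([ 0.5727, -0.2146,  0.2755]), array([[ 0.999, -0.003,  0.054],
       [-0.054, -0.003,  0.999],
       [-0.003, -1.   , -0.003]]), 0.08696912591495369) [ 0.20782304 -0.48659088  0.37257135]
```

View pics/f7.png

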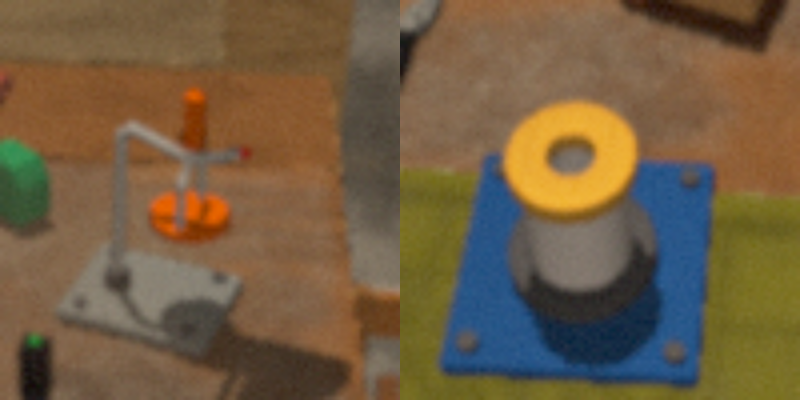

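View pics/f7b.png

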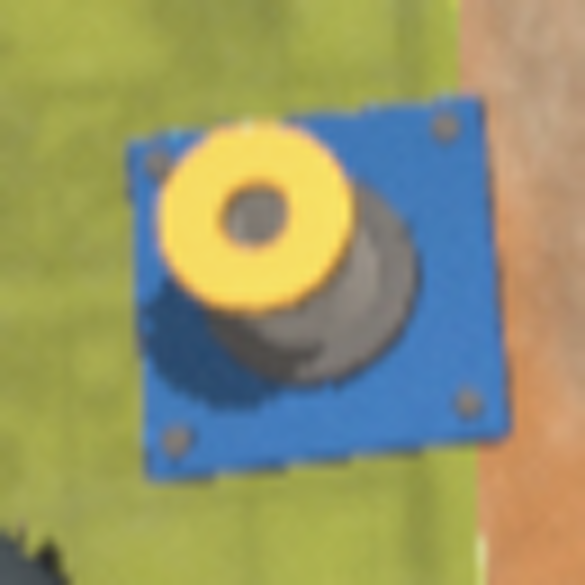

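The cover hangs on the seat, upright and free. The guide is clear in both views: hole at about side (283,299) and top (223,189). Measuring the hole by ellipse fits.

```bash
cat > hole.py <<'E'
from h import *
def hole(n,im,c0,k=8,h=22):
    x0,y0=int(c0[0])-h,int(c0[1])-h
    c=cv2.resize(im[y0:y0+2*h,x0:x0+2*h],None,fx=k,fy=k,interpolation=cv2.INTER_CUBIC)
    hsv=cv2.cvtColor(c,cv2.COLOR_BGR2HSV)
    m=((hsv[...,0]>15)&(hsv[...,0]<32)&(hsv[...,1]>120)&(hsv[...,2]>(150 if n=='side' else 190))).astype(np.uint8)*255
    cs,hi=cv2.findContours(m,cv2.RETR_CCOMP,cv2.CHAIN_APPROX_NONE)
    i=max(range(len(cs)),key=lambda j:cv2.contourArea(cs[j]) if hi[0][j][3]<0 else 0)
    kids=[j for j in range(len(cs)) if hi[0][j][3]==i]
    j=max(kids,key=lambda j:cv2.contourArea(cs[j]))
    f=lambda e:(np.r_[e[0]]+.5)/k-.5+[x0,y0]
    eo=cv2.fitEllipse(cs[i]);ei=cv2.fitEllipse(cs[j])
    print(n,'outer',f(eo),np.r_[eo[1]]/k,'inner',f(ei),np.r_[ei[1]]/k,'plane o/i',plane(n,f(eo),.092)[:2].round(4),plane(n,f(ei),.092)[:2].round(4))
    cv2.ellipse(c,ei,(0,0,255),1);cv2.ellipse(c,eo,(0,255,0),1);return f(eo),f(ei),c
if __name__=='__main__':
    s=cv2.imread('pics/s7.png');t=cv2.imread('pics/t7.png')
    a=hole('side',s,(282.5,299));b=hole('top',t,(223,189))
    print(tri(a[0],b[0]),tri(a[1],b[1]))
    cv2.imwrite('pics/g1.png',np.hstack([a[2],b[2]]))
E
python3 hole.py
```

```text
side outer [282.23839378 298.63515663] [28.28390884 33.9074173 ] inner [282.25053024 298.54631615] [ 9.09960365 11.82266998] plane o/i [0.5821 0.2321] [0.5822 0.232 ]
top outer [222.9517498  188.71613503] [20.09616661 21.21704674] inner [222.86014557 188.54990578] [7.01872444 7.70125437] plane o/i [0.582 0.229] [0.5825 0.2294]
(array([0.58308383, 0.2300797 , 0.08880774]), np.float64(0.0005203217182200285)) (array([0.58316736, 0.23023106, 0.08933339]), np.float64(9.152848292629536e-05))
```

View pics/g1.png

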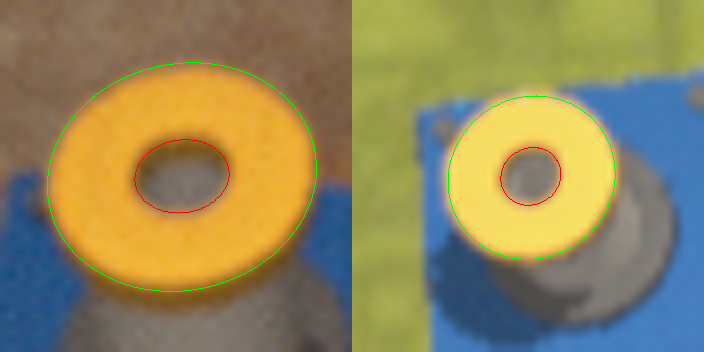

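The guide centre is about (0.5824, 0.2305), with the views agreeing to about 3 mm in y. I'll align the probe to the hole relatively in each view later. Now to the probe at (0.5925, 0.022).

Emit:
jog_arm(increments=[[[0,0,0.5,0.003,0.03,0,-1],[0,0,1,0.007,0.075,0,-1],[0,0,1.5,0.01,0.122,0,-1],[0,0,2,0.014,0.169,0,-1],[0,0,2,0.0195,0.215,0,-1],[0,0,2,0.0195,0.2366,-0.02,-1],[0,0,2,0.0195,0.2366,-0.06,-1],[0,0,2,0.0195,0.2366,-0.07,-1]]])

```text
time: 10.0
position: [0.5889, 0.0233, 0.2008]
tool_rot: [0.708, -0.01, 0.002, -0.706]
ft_force: [0.4, -0.0, -0.6]
grip_width: 0.087
```

```bash
python3 - <<'E'
from h import *
print(pose(),get_obs()['ft_force'])
s=camera('side')[:,:,::-1];t=camera('top')[:,:,::-1]
a=cv2.resize(s[170:280,280:390],None,fx=3.6,fy=3.6)
b=cv2.resize(t[140:250,250:360],None,fx=3.6,fy=3.6)
cv2.imwrite('pics/f8.png',np.hstack([a,b]))
E
```

```text
(10.0, array([0.5889, 0.0233, 0.2008]), array([[ 1.   , -0.012,  0.017],
       [-0.017, -0.002,  1.   ],
       [-0.011, -1.   , -0.002]]), 0.08697645428195691) [ 0.40384323 -0.04762329 -0.57706131]
```

View pics/f8.png

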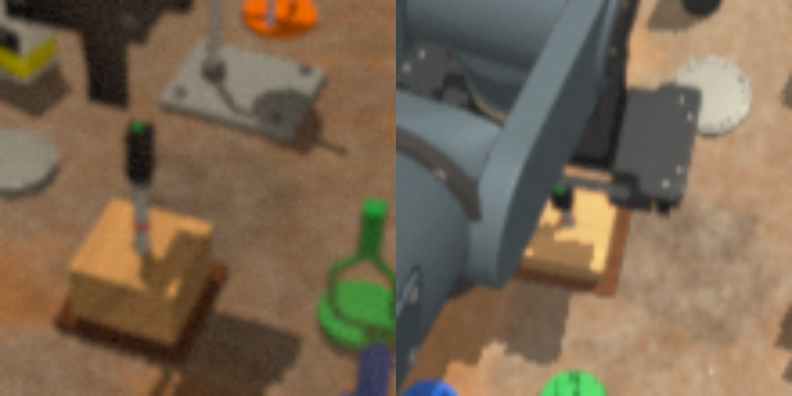

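The probe stands upright between the open fingers. Descending, settling, then closing.

Emit:
jog_arm(increments=[[[0,0,0,0.0036,-0.001,-0.03,-1],[0,0,0,0.0036,-0.001,-0.06,-1],[0,0,0,0.0036,-0.001,-0.08,-1],[0,0,0,0.0036,-0.001,-0.0873,-1],[0,0,0,0.0036,-0.001,-0.0873,-1],[0,0,0,0.0036,-0.001,-0.0873,-1],[0,0,0,0.0036,-0.001,-0.0873,0]]], squeeze=20)

```text
time: 10.8
position: [0.5955, 0.0205, 0.1172]
tool_rot: [0.708, -0.009, 0.005, -0.706]
ft_force: [-0.1, -0.2, 0.0]
grip_width: 0.0841
```

```bash
python3 - <<'E'
from h import *
print(pose(),get_obs()['ft_force'])
s=camera('side')[:,:,::-1];t=camera('top')[:,:,::-1]
a=cv2.resize(s[170:280,270:380],None,fx=3.6,fy=3.6)
b=cv2.resize(t[140:250,250:360],None,fx=3.6,fy=3.6)
cv2.imwrite('pics/f9.png',np.hstack([a,b]))
E
```

```text
(10.8, array([0.5955, 0.0205, 0.1172]), array([[ 1.   , -0.005,  0.02 ],
       [-0.02 , -0.003,  1.   ],
       [-0.005, -1.   , -0.003]]), 0.08405126891898582) [-0.05812675 -0.16415915  0.00600885]
```

View pics/f9.png

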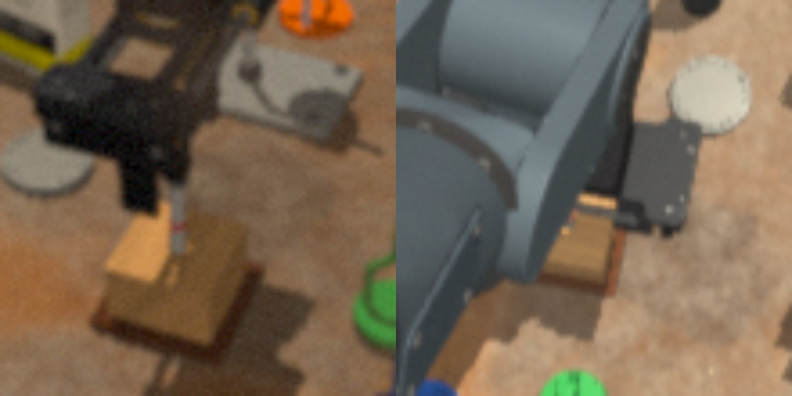

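Emit:
jog_arm(increments=[[[0,0,0,-0.003,0.0015,-0.003,0],[0,0,0,-0.003,0.0015,-0.003,0],[0,0,0,-0.003,0.0015,-0.003,0],[0,0,0,-0.003,0.0015,-0.003,0]]], squeeze=20)

```text
time: 11.3
position: [0.5921, 0.0223, 0.1139]
tool_rot: [0.708, -0.009, 0.005, -0.706]
ft_force: [0.7, 0.2, -0.6]
grip_width: 0.0478
```

Emit:
jog_arm(increments=[[[0,0,0,0,0,0,1],[0,0,0,0,0,0,1],[0,0,0,0,0,0,1],[0,0,0,0,0,0,1],[0,0,0,0,0,0,1],[0,0,0,0,0,0,1],[0,0,0,0,0,0,1],[0,0,0,0,0,0,1]]], squeeze=20)

```text
time: 12.1
position: [0.5921, 0.0223, 0.1139]
tool_rot: [0.708, -0.009, 0.005, -0.706]
ft_force: [-0.1, 0.5, -0.0]
grip_width: 0.016
```

The width is 16.0 mm with no side force. Lifting straight out.

Emit:
jog_arm(increments=[[[0,0,0,0,0,0.005,1],[0,0,0,0,0,0.015,1],[0,0,0,0,0,0.03,1],[0,0,0,0,0,0.05,1],[0,0,0,0,0,0.075,1],[0,0,0,0,0,0.1,1],[0,0,0,0,0,0.12,1],[0,0,0,0,0,0.12,1]]], squeeze=30)

```text
time: 12.9
position: [0.5944, 0.022, 0.2379]
tool_rot: [0.709, -0.006, 0.008, -0.706]
ft_force: [-0.1, 0.1, -0.8]
grip_width: 0.0156
```

Emit:
jog_arm(increments=[[[0,0,0,-0.002,0.025,0,1],[0,0,0,-0.004,0.06,0,1],[0,0,0,-0.007,0.1,0,1],[0,0,0,-0.009,0.14,0,1],[0,0,0,-0.012,0.175,0,1],[0,0,0,-0.012,0.2,0,1],[0,0,0,-0.012,0.2085,0,1],[0,0,0,-0.012,0.2085,0,1]]])

```text
time: 13.7
position: [0.5817, 0.2312, 0.2371]
tool_rot: [0.709, -0.006, 0.006, -0.705]
ft_force: [0.0, -0.0, -0.1]
grip_width: 0.0155
```

```bash
python3 - <<'E'
from h import *
print(pose(),get_obs()['ft_force'])
s=camera('side')[:,:,::-1];t=camera('top')[:,:,::-1]
cv2.imwrite('pics/s10.png',s);cv2.imwrite('pics/t10.png',t)
a=cv2.resize(s[230:330,230:330],None,fx=4,fy=4)
b=cv2.resize(t[140:240,170:270],None,fx=4,fy=4)
cv2.imwrite('pics/f10.png',np.hstack([a,b]))
E
```

```text
(13.7, array([0.5817, 0.2312, 0.2371]), array([[ 1.   ,  0.001,  0.017],
       [-0.017, -0.005,  1.   ],
       [ 0.001, -1.   , -0.005]]), 0.015546795928486937) [ 0.0351155  -0.01715539 -0.05583875]
```

View pics/f10.png

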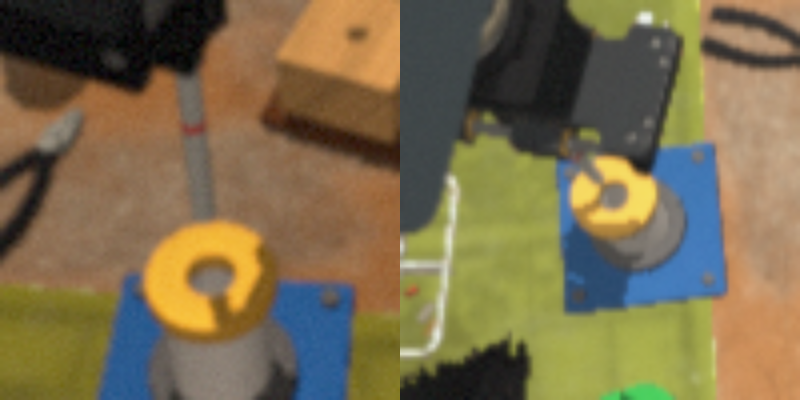

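The probe hangs above the guide: rod in side crop from (185,80) to (205,217), band at (193,128). I'll fit the rod centreline in both views and compare it with a vertical line through the hole centre as seen in each view.

```bash
python3 - <<'E'
from h import *
s=cv2.imread('pics/s10.png');t=cv2.imread('pics/t10.png')
cv2.imwrite('pics/r1.png',cv2.resize(s[243:293,258:308],None,fx=12,fy=12,interpolation=0))
cv2.imwrite('pics/r2.png',cv2.resize(t[170:205,205:240],None,fx=16,fy=16,interpolation=0))
hs={'side':(.5822,.2320),'top':(.5825,.2294)}
for n in hs:
  print(n,[proj(n,[*hs[n],z]).round(2) for z in(.092,.133,.193,.225)])
E
```

```text
side [array([282.23, 298.56]), array([280.39, 283.88]), array([277.42, 260.02]), array([275.68, 245.98])]
top [array([222.86, 188.54]), array([219.08, 184.27]), array([213. , 177.4]), array([209.45, 173.39])]
```

View pics/r1.png

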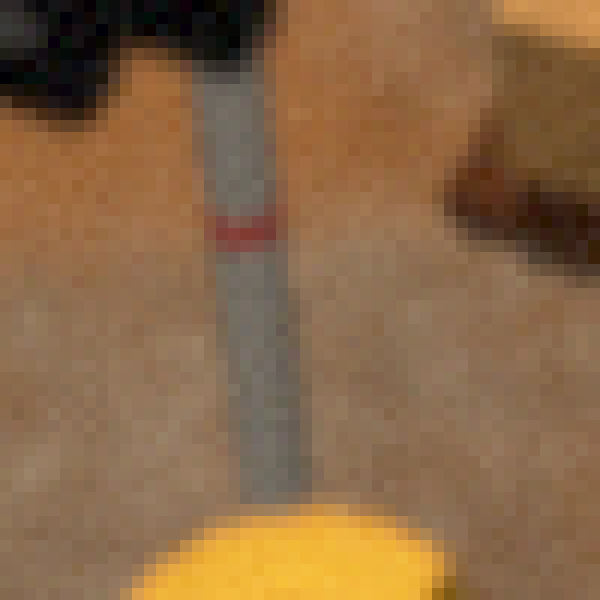

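View pics/r2.png

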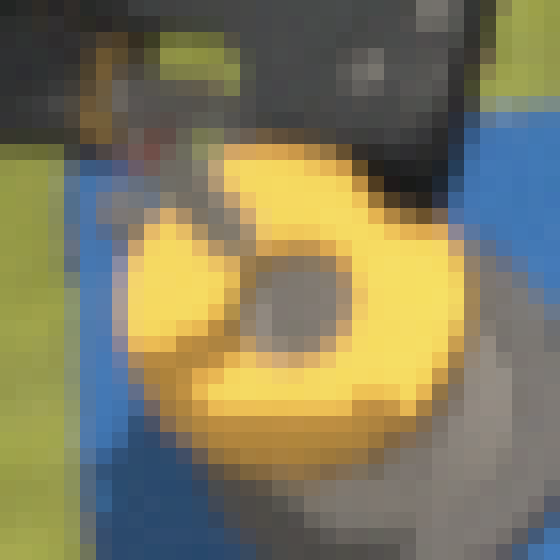

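Rod centreline against the hole line:
- **Side view:** +0.2 px (about 0.4 mm).
- **Top view:** about +0.25 px (about 0.6 mm).
- **Band row:** about 1.8 px low, which is what a band on the near face of the rod should show.

The probe is well centred. Descending part-way first.

Emit:
jog_arm(increments=[[[0,0,0,0.0003,0.0003,-0.003,1],[0,0,0,0.0003,0.0003,-0.009,1],[0,0,0,0.0003,0.0003,-0.015,1],[0,0,0,0.0003,0.0003,-0.021,1],[0,0,0,0.0003,0.0003,-0.026,1],[0,0,0,0.0003,0.0003,-0.028,1],[0,0,0,0.0003,0.0003,-0.028,1],[0,0,0,0.0003,0.0003,-0.028,1]]], squeeze=30)

```text
time: 14.6
position: [0.5826, 0.2298, 0.2095]
tool_rot: [0.709, -0.006, 0.008, -0.705]
ft_force: [0.6, 0.3, -0.7]
grip_width: 0.0155
```

```bash
python3 - <<'E'
from h import *
print(pose(),get_obs()['ft_force'])
s=camera('side')[:,:,::-1];t=camera('top')[:,:,::-1]
cv2.imwrite('pics/s11.png',s);cv2.imwrite('pics/t11.png',t)
a=cv2.resize(s[260:320,255:305],None,fx=8,fy=8,interpolation=0)
b=cv2.resize(t[170:210,205:240],None,fx=10,fy=10,interpolation=0)
o=np.zeros((480,750,3),np.uint8);o[:,:400]=a;o[:400,400:750]=b;cv2.imwrite('pics/f11.png',o)
z=get_obs()['position'][2]-.1039;print('tip',z)
hs={'side':(.5822,.2320),'top':(.5825,.2294)}
for n in hs:
  print(n,[proj(n,[*hs[n],q]).round(2) for q in(.092,z,z+.06)])
E
```

```text
(14.6, array([0.5826, 0.2298, 0.2095]), array([[ 1.   ,  0.002,  0.019],
       [-0.019, -0.005,  1.   ],
       [ 0.002, -1.   , -0.005]]), 0.01551511927380945) [ 0.59897652  0.30584911 -0.71089915]
tip 0.10578628748727158
side [array([282.23, 298.56]), array([281.63, 293.76]), array([278.81, 271.22])]
top [array([222.86, 188.54]), array([221.62, 187.14]), array([215.85, 180.61])]
```

View pics/f11.png

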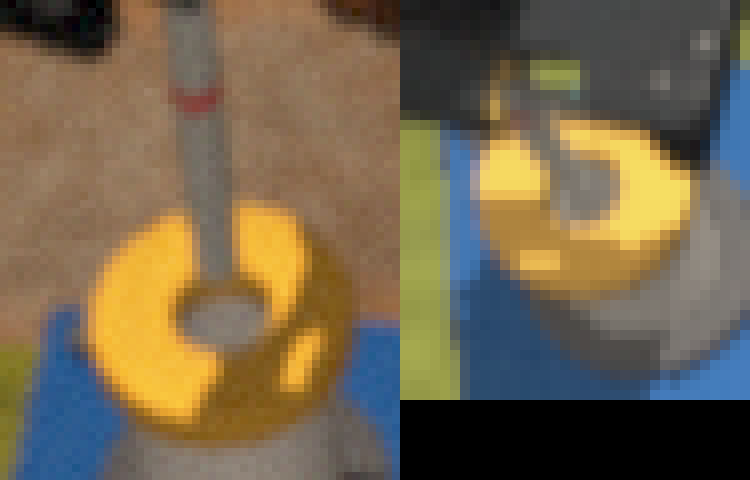

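```bash
python3 - <<'E'
from h import *
print(pose())
im=[camera('top')[:,:,::-1].astype(float) for _ in range(3)];print(pose())
t=np.mean(im,0).astype(np.uint8);cv2.imwrite('pics/t12.png',t)
b=cv2.resize(t[174:200,207:237],None,fx=20,fy=20,interpolation=cv2.INTER_NEAREST)
def P(p): return tuple(int(v) for v in ((p-np.array([207,174])+.5)*20))
p=get_obs()['position']
z=p[2]-.1039
for c,col in(((.5825,.2294),(0,0,255)),((p[0],p[1]),(255,0,255))):
  cv2.line(b,P(proj('top',[*c,z])),P(proj('top',[*c,z+.06])),col,1)
cv2.imwrite('pics/f12.png',b)
E
```

```text
(14.7, array([0.5827, 0.2298, 0.2097]), array([[ 1.   ,  0.002,  0.019],
       [-0.019, -0.005,  1.   ],
       [ 0.002, -1.   , -0.005]]), 0.01606554967858437)
(14.85, array([0.5826, 0.2298, 0.2096]), array([[ 1.   ,  0.002,  0.019],
       [-0.019, -0.005,  1.   ],
       [ 0.002, -1.   , -0.005]]), 0.015868940505343637)
```

View pics/f12.png

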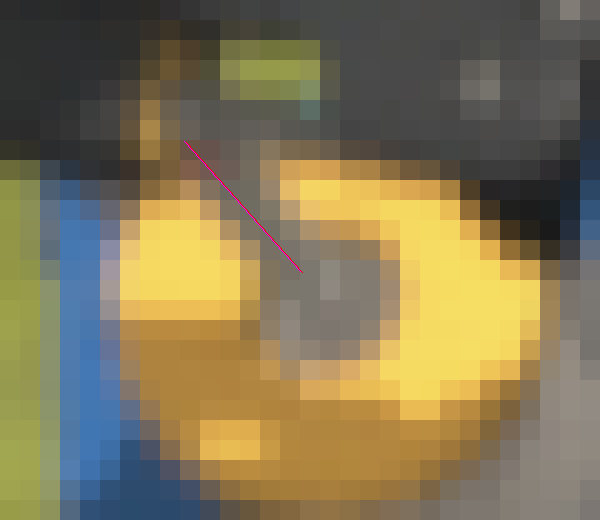

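With averaged frames, the rod centre in the top view lies on the vertical line through the hole, and the side view agrees. Lowering through the guide in slow steps.

Emit:
jog_arm(increments=[[[0,0,0,0,0,-0.003,1],[0,0,0,0,0,-0.009,1],[0,0,0,0,0,-0.015,1],[0,0,0,0,0,-0.021,1],[0,0,0,0,0,-0.027,1],[0,0,0,0,0,-0.032,1],[0,0,0,0,0,-0.034,1],[0,0,0,0,0,-0.034,1]]], squeeze=30)

```text
time: 15.65
position: [0.5824, 0.2297, 0.1752]
tool_rot: [0.709, -0.006, 0.007, -0.705]
ft_force: [-0.6, 0.3, -0.5]
grip_width: 0.0158
```

```bash
python3 - <<'E'
from h import *
print(pose(),get_obs()['ft_force'])
s=camera('side')[:,:,::-1]
a=cv2.resize(s[265:325,250:310],None,fx=9,fy=9,interpolation=0)
cv2.imwrite('pics/f13.png',a)
E
```

```text
(15.65, array([0.5824, 0.2297, 0.1752]), array([[ 1.   ,  0.001,  0.019],
       [-0.019, -0.005,  1.   ],
       [ 0.001, -1.   , -0.005]]), 0.01579890446147958) [-0.62643151  0.3225828  -0.54437028]
```

View pics/f13.png

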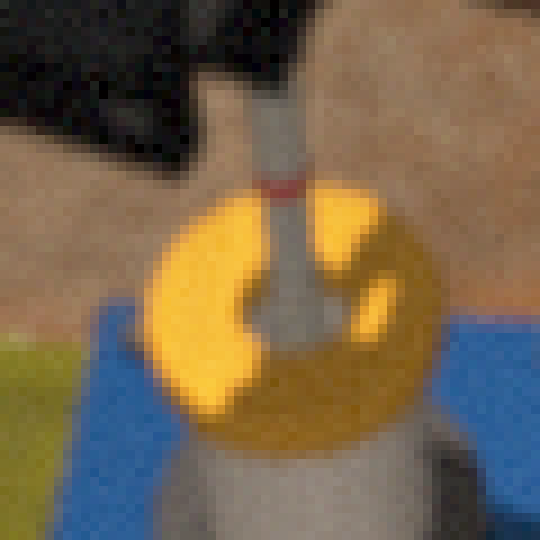

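The rod is centred in the hole, with the band at crop (284,187), 27 mm above the top as expected. Continuing.

Emit:
jog_arm(increments=[[[0,0,0,0,0,-0.003,1],[0,0,0,0,0,-0.01,1],[0,0,0,0,0,-0.017,1],[0,0,0,0,0,-0.024,1],[0,0,0,0,0,-0.031,1],[0,0,0,0,0,-0.036,1],[0,0,0,0,0,-0.0393,1],[0,0,0,0,0,-0.0393,1]]])

```text
time: 16.5
position: [0.5823, 0.2297, 0.1356]
tool_rot: [0.709, -0.007, 0.007, -0.705]
ft_force: [0.3, -0.8, -0.1]
grip_width: 0.0156
```

```bash
python3 - <<'E'
from h import *
print(pose(),get_obs()['ft_force'])
s=np.mean([camera('side')[:,:,::-1].astype(float) for _ in range(3)],0).astype(np.uint8);t=camera('top')[:,:,::-1]
print(pose(),get_obs()['ft_force'])
a=cv2.resize(s[265:325,250:310],None,fx=9,fy=9,interpolation=0)
cv2.imwrite('pics/f14.png',a)
for n,hs in(('side',(.5822,.2320)),('top',(.5825,.2294))): print(proj(n,[*hs,.092]))
o=-CI['side']['R'].T@CI['side']['t'];d=o[:2]-[.582,.23];d/=np.linalg.norm(d);q=np.r_[np.array([.5822,.2320])+.005*d,0]
for z in(.088,.090,.092,.094,.096): print(z,(proj('side',q+[0,0,z])-[250,265]+.5)*9)
c=[cv2.resize(s[130:220,310:400],None,fx=4.4,fy=4.4),cv2.resize(t[150:240,180:270],None,fx=4.4,fy=4.4)]
cv2.imwrite('pics/f15.png',np.hstack(c))
E
```

```text
(16.5, array([0.5823, 0.2297, 0.1356]), array([[ 1.   ,  0.001,  0.019],
       [-0.019, -0.005,  1.   ],
       [ 0.001, -1.   , -0.005]]), 0.015578405196704496) [ 0.26421048 -0.78400668 -0.07585833]
(16.7, array([0.5829, 0.2299, 0.1366]), array([[ 1.   ,  0.003,  0.019],
       [-0.019, -0.005,  1.   ],
       [ 0.003, -1.   , -0.005]]), 0.015800647290253867) [ 0.88374693  0.31778253 -0.49694359]
[282.22880243 298.55649005]
[222.85871022 188.54020119]
0.088 [298.60649703 339.28637122]
0.09 [297.8337504  333.14615351]
0.092 [297.05809214 326.98136231]
0.094 [296.27950661 320.79185715]
0.096 [295.4979781  314.57749653]
```

View pics/f14.png

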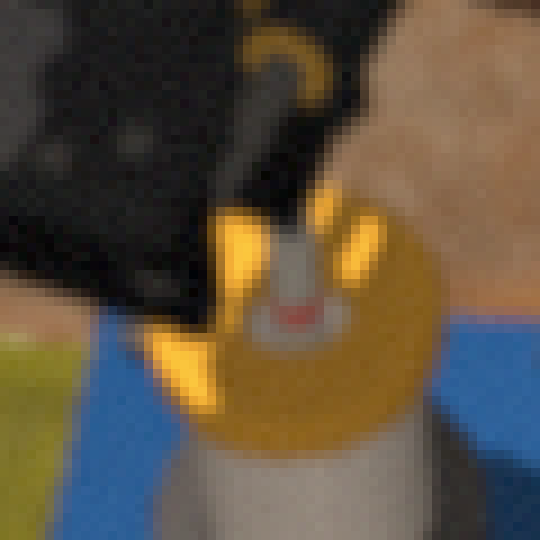

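View pics/f15.png

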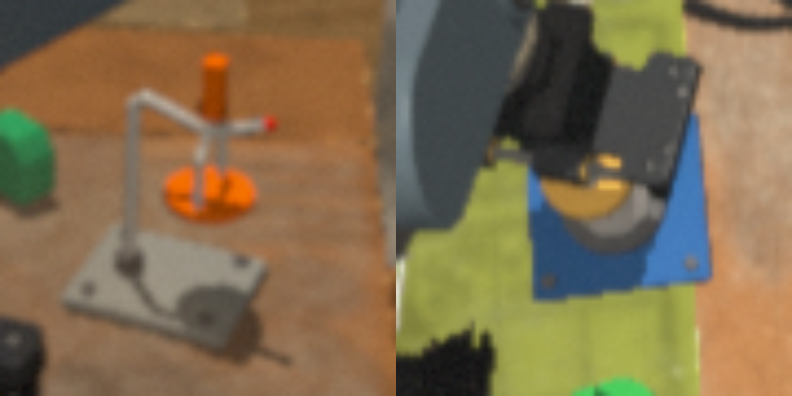

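```bash
python3 - <<'E'
from h import *
P0=get_obs()['position']
now=np.mean([camera('side')[:,:,::-1].astype(float) for _ in range(6)],0)
tn=np.mean([camera('top')[:,:,::-1].astype(float) for _ in range(6)],0)
cv2.imwrite('pics/s16.png',now);cv2.imwrite('pics/t16.png',tn)
P1=get_obs()['position'];print(P0,P1)
cam=-CI['side']['R'].T@CI['side']['t']
L=[('s10',cv2.imread('pics/s10.png').astype(float),.2371,(278,262)),('s11',cv2.imread('pics/s11.png').astype(float),.2096,(279,272)),('now',now,(P0+P1)[2]/2,(283,299.5)),('s0',cv2.imread('pics/s0.png') if 0 else cv2.imread('pics/side0.png').astype(float),.1139,(319,233))]
for n,im,tz,c in L:
    x0,y0=int(c[0])-6,int(c[1])-6
    w=im[y0:y0+13,x0:x0+13];red=np.clip(w[...,2]-1.25*(w[...,1]+w[...,0])/2-(20),0,None)
    hs=cv2.cvtColor(w.astype(np.uint8),cv2.COLOR_BGR2HSV)
    red[(w[...,1]-w[...,0])>25]=0
    yy,xx=np.mgrid[y0:y0+13,x0:x0+13];u=np.r_[(red*xx).sum(),(red*yy).sum()]/red.sum()
    h=np.array([.5925,.0223]) if n=='s0' else np.array([.5822,.2320])
    d=cam[:2]-h;d/=np.linalg.norm(d)
    e=proj('side',[*(h+.0045*d),tz-.1039+.06])
    print(n,u.round(2),'exp',e.round(2),'diff',(u-e).round(2),red.sum().round())
cv2.imwrite('pics/f16.png',cv2.resize(tn[170:205,205:240].astype(np.uint8),None,fx=16,fy=16,interpolation=cv2.INTER_CUBIC))
E
```

```text
[0.5829152  0.22986355 0.13659142] [0.58261496 0.22978244 0.1362335 ]
s10 [278.04 261.66] exp [277.66 261.98] diff [ 0.38 -0.33] 420.0
s11 [279.26 272.18] exp [279.07 273.3 ] diff [ 0.19 -1.12] 298.0
now [282.46 299.47] exp [282.46 300.43] diff [-0.   -0.96] 124.0
s0 [319.1  232.61] exp [318.63 232.44] diff [0.48 0.18] 92.0[ WARN:0@22.630] global loadsave.cpp:1063 imwrite_ Unsupported depth image for selected encoder is fallbacked to CV_8U.
```

View pics/f16.png

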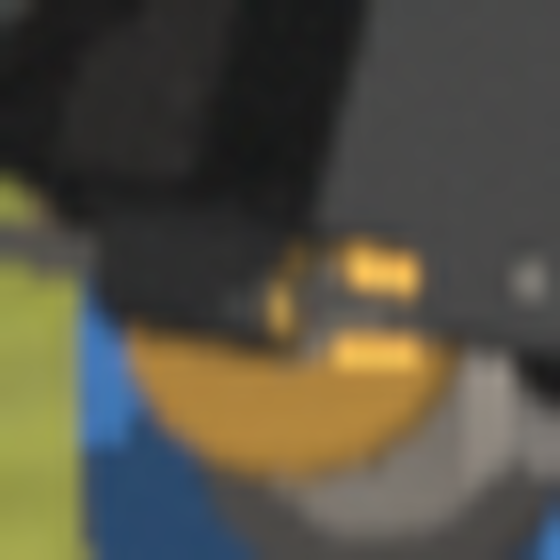

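Band residual in the side view is about -1 px in row and 0 in column. That means up to 3 mm off in y or z, while the top view says y is right. I'll split the difference with a nudge of +1 mm in y and -1 mm in z, well inside the tolerances.

Emit:
jog_arm(increments=[[[0,0,0,-0.0002,0.0005,-0.0005,1],[0,0,0,-0.0004,0.001,-0.001,1],[0,0,0,-0.0004,0.001,-0.001,1],[0,0,0,-0.0004,0.001,-0.001,1],[0,0,0,-0.0004,0.001,-0.001,1],[0,0,0,-0.0004,0.001,-0.001,1]]])

```text
time: 17.9
position: [0.5823, 0.2308, 0.1352]
tool_rot: [0.709, -0.006, 0.008, -0.705]
ft_force: [0.2, 0.0, -1.1]
grip_width: 0.0158
```

```bash
python3 - <<'E'
from h import *
o=get_obs();print(pose(),o['ft_force'],o['joint_velocities'].round(3))
s=np.mean([camera('side')[:,:,::-1].astype(float) for _ in range(3)],0).astype(np.uint8)
print(pose(),get_obs()['ft_force'])
a=cv2.resize(s[280:320,260:310],None,fx=8,fy=8,interpolation=cv2.INTER_CUBIC);b=cv2.resize(s[130:210,315:395],None,fx=4,fy=4)
cv2.imwrite('pics/f17.png',np.hstack([a,b]))
E
```

```text
(17.9, array([0.5823, 0.2308, 0.1352]), array([[ 1.   ,  0.002,  0.019],
       [-0.019, -0.005,  1.   ],
       [ 0.002, -1.   , -0.005]]), 0.015812078269046657) [ 0.15829324  0.03211367 -1.11444496] [-0.001 -0.001  0.002 -0.     0.001 -0.001]
(18.05, array([0.5822, 0.2308, 0.1352]), array([[ 1.   ,  0.002,  0.019],
       [-0.019, -0.005,  1.   ],
       [ 0.002, -1.   , -0.005]]), 0.01573196429295679) [-0.68680077 -0.26952892 -0.89327207]
```

View pics/f17.png

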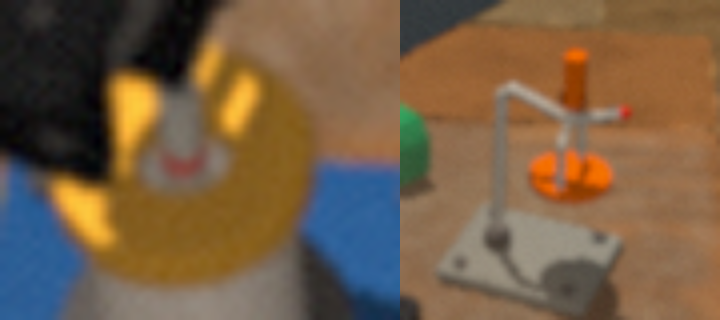

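The band sits in the mouth of the guide, centred with grey on both sides, and the arm is still. The cover hangs free on the hook. Handing in.

```bash
python3 -c "
from rig import *
print(hand_in())"
```

```text
the job is handed in; nothing more can be done
None
```

I hung the orange cover by its loop on the hook and let go of it. I then took the probe from its stand and lowered it into the guide until the red band was level with the top. I handed in at about 18 s, still gripping the probe; `hand_in()` gives no verdict.

**Last checks**
- **Cover:** it hangs upright on the seat, free of the fingers, in the last side picture.
- **Probe grip:** the grip width is 15.7 mm on the 16 mm grip. The tool is tilted about 0.3° and the arm is still. Force readings are within about 1 N, similar to the readings in free motion, so I saw no sign of contact.
- **Centring:** the band column matched the hole centre in the side view. From the arm's pose, the band is at about (0.582, 0.231), 91 mm above the bench.

**Disagreement:** the two cameras placed the guide about 3 mm apart in y (0.229 and 0.232). The side view also put the band about 1 px high, up to 3 mm in height or y. I nudged 1 mm in y and 1 mm down, which splits the difference; about 0.8 px remains by eye. The exact centring is therefore known only to about 1.5 mm.

I did not measure the tape measure, cutters or tin lid again. The arm never went near them.

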